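Strip the opened flat-plate cell for cleaning

ROBOT

A 6-joint arm with a two-finger parallel gripper is mounted at the origin on the work surface. World frame = base frame: x ahead of the robot, y to its left, z up, the work surface at z = 0. Lengths are in mm, angles in degrees, forces in N, time in s.
With the tool pointing down it reaches from about 300 to 850 mm from the base axis. Payload 4.2 kg.
Tool frame: the origin (TCP) lies on the centre line of the jaws, within the pads' length; the fingertips stand 14 mm ahead of it and the grasp point (between the pads) lies 5 mm behind it; z points along the fingers, y is the line along which they close (so a half turn about z gives the same grasp; the last joint's range is limited). The gripper opens to 91 mm and grips with 3 to 60 N. Pads are 32 mm wide; open, the fingers measure 118 mm over their backs; the gripper's body (76 mm by 178 mm) begins 60 mm behind the grasp point.
Start: joints at [-77.98, 18.312, 89.639, -0, 72.044, -1.146], TCP at [130.977, -559.899, 227.976] pointing down, gripper open.
Joint ranges: [-177.97, 177.97], [-48.28, 115.42], [12.27, 149.76], [-77.06, 257.06], [2.81, 150.46], [-146.56, 146.56]. Speed limits (degrees/s): [147.25, 147.25, 180, 180, 180, 180].

INTERFACE

Orientations are given as [roll, pitch, yaw] about the fixed x, y, z axes, in that order (R = Rz(yaw) Ry(pitch) Rx(roll)).
In Python, from workcell import env gives the robot as it stands.
- The arm moves only by the tool arm_command, never from a script. Its argument "motion" is a list of rows, each an object with "offset": the shift along the tool's x, y, z in m, a list of three; "spin": the turn about the tool's z in rad. In form: [{"offset": [tx, ty, tz], "spin": spin}, ...]. A call has 1 to 5 rows; each row shifts and turns the commanded pose from where the row before left it, along the tool's axes as they then stand; what a row does not reach is not made up. A row lasts 1/8 s, in which the tool goes at most 62.5 mm and 10.7 degrees, less where a joint would pass 70% of its speed; a pose out of reach is approached as far as the arm can. A call with a gripper value outside its range is refused whole. "jaw" is the finger opening in m, from 0 to 0.0912, set as the call begins (left out, the last holds). The fingers move at their own pace and stop on an object; "newtons" is the grip in N (left out, the last holds). Time passes only in rows, so rows that do not move let the fingers close. It gives the time, the measured TCP pose, the force, the opening and the grip force at its end, in the units of the state.
- env.state(): the state, without advancing time (a new reading comes with each control period).
- env.grab_frame(name): name is "scene" or "top" or "wrist"; returns (picture, depth): 420x560x3 uint8, blue, green, red; 420x560 float32, mm along the optical axis (not along the pixel's ray), 0 where there is no reading.
- env.camera_model(name): a dict with "fx", "fy", "cx", "cy" (pixels), "k1" (the pictures are not rectified: a ray, as slopes to the right and down, at radius r is drawn at 1 + k1 r^2 times it, then the intrinsics apply), "eye" and "rotation" of the camera in the world; the wrist camera has in their place "hand_eye" (4x4, takes a point from camera to tool coordinates, whose origin is the TCP and whose axes are the flange's). Camera axes: x right, y down, z forward; pixel columns grow to the right and rows downward; lengths in mm; the calibration is good to about 2 mm. A picture is of the moment at which its call begins: read the wrist's pose just before it. camera_model takes no time and is no camera call.
- env.job_done(): hands the job in; it is judged then, once.
Trained networks look in the newest picture that a camera, given by its name, has taken for a name from the list of things; names that differ only in an ending like _2 or _b are one class to them, and where a whole thing is asked for, a point or a joint stands for the part that bears it (a point fixed in the world has none). Each returns a list of dicts, best first, with "score" (0 to 1); they miss things now and then, are a little off and sometimes report something else, mostly with a low value. They report only what shows in the picture. A call takes as long as a camera call. They do not tell look-alikes from the thing itself.
- env.boxes_of(camera, target): "bbox" ([left, top, right, bottom] in pixels, round what is visible of it).
- env.pinpoint(camera, target): "location" ([column, row] in pixels: a listed point, or the origin of a listed thing).
The state is a dict: "time_s": time; "qpos": joint angles; "qvel": joint speeds; "effort": joint torques, N m; "ee_pos": TCP position; "ee_rot": TCP orientation; "force": force on the tool from outside, world axes, zero at the start; "torque": the same for the moment, N m; "gripper_width": finger opening in mm; "gripper_force": force on a finger pad.
Only numpy, scipy, OpenCV 4.12 (cv2) and the standard library are available. Lean on these libraries where they do the work, as an engineer would, in place of code of your own. Each camera call takes 0.05 s, during which the arm holds its last target. There are 200 camera calls.

TASK

The electrochemical cell has been unbolted: strip it from the top down, one part at a time, and set each part gently down where it is to be cleaned: the lid in the glass petri dish, the white cell body on the wire drying rack, the steel mask ring in the white soaking tray and the copper plate on the polishing pad. Put each flat, the same way up as it was, in the middle of its place, and leave the beaker and the amber bottle standing where they are.

Things in the scene. Friction and masses are not known exactly. Their poses are not given: they have to be found in the camera images.
- cell_lid: Grey round lid on top of the stacked cell, about 70 g. Origin: centre of its underside, z up. From there up: spigot 27 mm across, 5 mm high, loose in the body's 32 mm bore; disc 36 mm across to 15 mm; central black neck 20 mm across from 15 to 41 mm, to grip by (white plugs round it reach up to 20 mm). Lifts straight off; yaw does not matter.
- cell_body: White plastic tube, 45 mm high, 45 mm across, open at both ends (bore 32 mm), with a foot flange 52 mm across on its lowest 8 mm. About 120 g. Stands loose on the mask ring, under the lid. Origin: centre of its underside, z up its axis. Round: its yaw does not matter.
- mask_ring: Flat steel ring, 61 mm across, 14 mm thick, hole 30 mm. About 220 g. Lies loose on the copper plate, under the cell body. Origin: centre of its underside, z up. Round: its yaw does not matter.
- copper_plate: Thick square copper plate, 68 x 68 x 12 mm, sides along its x and y, about 480 g. Lowest loose part of the stack: lies on the 48 mm square raised seat, 12 mm high, of a fixed aluminium base plate 100 x 100 x 10 mm, sides nearly parallel, so that it overhangs the seat by 10 mm all round. Base plate and seat stay. Origin: centre of its underside, z up. Any yaw on the pad will do.
- petri_dish: Flat round glass dish, 120 mm across outside, 115 mm inside, rim 18 mm high, floor 3 mm thick. Does not shift. Origin: centre of its underside, on the table. Place of the lid.
- drying_rack: Low wire rack, about 120 x 120 mm, of nine parallel steel wires 14 mm apart along its x; the wires' tops are 25 mm above the table. Does not shift. Origin: its centre, at table height. Place of the cell body.
- soak_tray: Square white plastic tray, empty, 136 x 136 mm outside, walls 3 mm thick and 20 mm high, floor 3 mm thick. Does not shift. Origin: centre of its underside, on the table. Place of the mask ring.
- polish_pad: Round grey polishing pad, 100 mm across, on a square green glass plate 110 x 110 mm; the pad's top is 9 mm above the table. Does not shift. Origin: centre of its underside, on the table. Place of the copper plate.
- beaker: Glass beaker, 52 mm across, 70 mm high, standing loose among the things; to be left alone. Origin: centre of its underside.
- reagent_bottle: Small amber bottle with an orange cap, 52 mm across, 105 mm high, standing loose among the things; to be left alone. Origin: centre of its underside.
Things that resemble listed ones, but are neither listed nor needed, are in the scene too. Of the things shaped like the copper_plate, the copper one is meant.

How it is judged (in metres and radians):
On the way, in this order (a step that is already met when the one before it is completed fails the run):
1. the lid is set down in the petri dish (horizontal distance between cell_lid and petri_dish below 0.015 m and z of cell_lid in the frame of petri_dish between -0.001 and 0.007 m and angle between cell_lid's own z axis and vertical below 0.12 rad and linear speed of cell_lid below 0.02 m/s and contact force between the fingers and cell_lid below 0.05 N), for 0.2 s.
2. the white body is set down on the drying rack (horizontal distance between cell_body and drying_rack below 0.015 m and z of cell_body in the frame of drying_rack between 0.021 and 0.029 m and angle between cell_body's own z axis and vertical below 0.12 rad and linear speed of cell_body below 0.02 m/s and contact force between the fingers and cell_body below 0.05 N), for 0.2 s.
3. the steel ring is set down in the soaking tray (horizontal distance between mask_ring and soak_tray below 0.015 m and z of mask_ring in the frame of soak_tray between -0.001 and 0.007 m and angle between mask_ring's own z axis and vertical below 0.12 rad and linear speed of mask_ring below 0.02 m/s and contact force between the fingers and mask_ring below 0.05 N), for 0.2 s.
4. the copper plate is set down on the polishing pad (horizontal distance between copper_plate and polish_pad below 0.015 m and z of copper_plate in the frame of polish_pad between 0.00420202 and 0.013 m and angle between copper_plate's own z axis and vertical below 0.12 rad and linear speed of copper_plate below 0.02 m/s and contact force between the fingers and copper_plate below 0.05 N), for 0.2 s.
At the end, for the whole second after the job is handed in: The lid is in the petri dish, the body on the rack, the ring in the tray and the copper plate on the pad: each within 15 mm of the middle of its place, resting at its support's height within 4 mm, right way up with tilt under 0.12 rad, released and at rest (all of step 1 and all of step 2 and all of step 3 and all of step 4); the robot touches nothing.
It fails at once if the beaker or the amber bottle is shifted more than 25 mm or tipped (distance of any of beaker, reagent_bottle from where it was at the start of the episode above 0.025 m or angle between any of beaker, reagent_bottle's own z axis and vertical above 0.4 rad).
It fails at once if a part is dropped or slammed into its place (falling from over about 1 cm: still faster than 0.45 m/s within 20 mm of its support) ((horizontal distance between cell_lid and petri_dish below 0.05 m and z of cell_lid in the frame of petri_dish below 0.023 m and linear speed of cell_lid above 0.45 m/s) or (horizontal distance between cell_body and drying_rack below 0.05 m and z of cell_body in the frame of drying_rack below 0.045 m and linear speed of cell_body above 0.45 m/s) or (horizontal distance between mask_ring and soak_tray below 0.05 m and z of mask_ring in the frame of soak_tray below 0.023 m and linear speed of mask_ring above 0.45 m/s) or (horizontal distance between copper_plate and polish_pad below 0.05 m and z of copper_plate in the frame of polish_pad below 0.029 m and linear speed of copper_plate above 0.45 m/s)).
It also fails if it takes over 125 s, if anything falls off the work surface, if the arm or the gripper's body presses on something with over 40 N, if the wrist force passes 120 N, or if a joint passes its speed limit or range.

## Working session

There is one attempt and no reset: what is moved stays moved. The work goes in short steps, Python scripts to look and compute and a tool call to move; the robot and the scene stay as the last step left them, time stands still between calls to the robot, and variables do not carry over. Pictures are saved under pics/ and viewed, at most 14 in all, crops included, and the job is handed in when it is done.

Besides the shell and the picture viewer there is one more tool, called after "Emit:" as name(argument=value, ...), one argument or row to a line, values as JSON. arm_command: Moves the arm, as the interface text tells. Its arguments: {"type":"object","properties":{"motion":{"type":"array"},"jaw":{"type":"number"},"newtons":{"type":"number"}},"required":["motion"]}

```bash
mkdir -p pics
cat > h.py <<'E'
import numpy as np, cv2
from scipy.spatial.transform import Rotation as Ro
from workcell import env
def cam(name, st=None):
    m=env.camera_model(name)
    if 'hand_eye' in m:
        st=st or env.state()
        T=np.eye(4);T[:3,:3]=Ro.from_euler('xyz',st['ee_rot'],degrees=True).as_matrix();T[:3,3]=st['ee_pos']
        T=T@np.array(m['hand_eye']);return m,T[:3,:3],T[:3,3]
    return m,np.array(m['rotation']),np.array(m['eye'])
def ray(m,u,v):
    d=np.array([(u-m['cx'])/m['fx'],(v-m['cy'])/m['fy']]);s=d.copy()
    for _ in range(20): s=d/(1+m['k1']*(s@s))
    return np.array([s[0],s[1],1.])
def atz(c,u,v,z):
    m,R,e=c; d=R@ray(m,u,v); return e+d*(z-e[2])/d[2]
def atd(c,u,v,dep):
    m,R,e=c; return e+R@(ray(m,u,v)*dep)
def cloud(c,dep):
    m,R,e=c;h,w=dep.shape;U,V=np.meshgrid(np.arange(w),np.arange(h))
    d=np.stack([(U-m['cx'])/m['fx'],(V-m['cy'])/m['fy']],-1);s=d.copy()
    for _ in range(20): s=d/(1+m['k1']*(s**2).sum(-1,keepdims=True))
    P=np.concatenate([s,np.ones((h,w,1))],-1)*dep[...,None]
    P=P@R.T+e; P[dep==0]=np.nan; return P
E
python3 - <<'E'
from h import *
print(env.state())
for n in ['top','scene']:
    c=cam(n);print(n,c[0])
    im,d=env.grab_frame(n);cv2.imwrite(f'pics/{n}0.png',im);np.save(f'{n}0.npy',d)
    for t in ['cell_lid','cell_body','mask_ring','copper_plate','petri_dish','drying_rack','soak_tray','polish_pad','beaker','reagent_bottle']:
        for r in env.pinpoint(n,t)[:3]:
            u,v=r['location'];dd=d[int(v),int(u)]
            print(t,round(r['score'],2),np.round([u,v]),np.round(atd(c,u,v,dd)),np.round(atz(c,u,v,0))[:2])
print(env.camera_model('wrist'))
E
```

```text
{'time_s': 0.0, 'qpos': array([-7.79798074e+01,  1.83496619e+01,  8.97063451e+01, -7.66067746e-04,
        7.20438942e+01, -1.14631288e+00]), 'qvel': array([ 0.05117915, -0.00244977,  0.04891645,  0.0432791 , -0.04077757,
       -0.02320126]), 'effort': array([-1.88485123e-03, -4.12465596e+01, -2.31975585e+01,  7.25555490e-02,
        4.57476277e-02, -1.56275755e-04]), 'ee_pos': array([ 130.866453  , -559.41233616,  227.14051769]), 'ee_rot': array([-1.79900104e+02, -1.27038499e-03,  1.31667412e+01]), 'force': array([0.33606937, 0.46962285, 0.04558671]), 'torque': array([-0.02317101,  0.00608548, -0.02489398]), 'gripper_force': 0.0, 'gripper_width': 90.89447350082008}
top {'fx': 529.1047403467254, 'fy': 529.1047403467254, 'cx': 282.7183640499074, 'cy': 203.60869470128392, 'k1': 0.02167233800583924, 'eye': array([ 320.14543748,  -48.46830093, 1570.20001736]), 'rotation': array([-1.75135261e+02, -3.89409351e-02, -9.14931715e+01])}Traceback (most recent call last):
  File "<stdin>", line 9, in <module>
  File "h.py", line 16, in atz
    m,R,e=c; d=R@ray(m,u,v); return e+d*(z-e[2])/d[2]
                                                 ~^^^
IndexError: invalid index to scalar variable.
```

Rotation is given as roll/pitch/yaw.

```bash
sed -i "s/np.array(m\['rotation'\])/Ro.from_euler('xyz',m['rotation'],degrees=True).as_matrix()/" h.py
python3 - <<'E'
from h import *
for n in ['top','scene']:
    c=cam(n)
    im,d=env.grab_frame(n);cv2.imwrite(f'pics/{n}0.png',im);np.save(f'{n}0.npy',d)
    for t in ['cell_lid','cell_body','mask_ring','copper_plate','petri_dish','drying_rack','soak_tray','polish_pad','beaker','reagent_bottle']:
        for r in env.pinpoint(n,t)[:3]:
            u,v=r['location'];dd=d[int(v),int(u)]
            print(t,round(r['score'],2),np.round([u,v]),np.round(atd(c,u,v,dd)),np.round(atz(c,u,v,0))[:2])
print(env.camera_model('wrist'))
E
```

```text
cell_lid 0.49 [378. 212.] [ 413. -312.  130.] [ 422. -336.]
cell_body 0.43 [380. 214.] [ 408. -316.  129.] [ 416. -340.]
mask_ring 0.64 [375. 214.] [ 408. -306.  108.] [ 414. -325.]
copper_plate 0.73 [317. 221.] [ 394. -145.  106.] [ 400. -152.]
copper_plate 0.71 [418. 173.] [ 535. -456.   10.] [ 536. -459.]
copper_plate 0.63 [376. 263.] [ 271. -321.   14.] [ 271. -323.]
petri_dish 0.69 [175. 151.] [619. 262.  13.] [621. 265.]
drying_rack 0.84 [342. 138.] [ 646. -237.    4.] [ 647. -238.]
soak_tray 0.57 [152. 226.] [396. 333.   6.] [396. 335.]
polish_pad 0.93 [263. 183.] [515.   5.   8.] [516.   5.]
beaker 0.59 [211. 222.] [403. 161.   6.] [403. 162.]
reagent_bottle 0.7 [316. 221.] [ 394. -145.  106.] [ 400. -152.]
reagent_bottle 0.61 [178. 153.] [614. 258.   4.] [615. 258.]
cell_lid 0.7 [187. 156.] [ 427. -308.  109.] [ 343. -373.]
cell_body 0.73 [184. 173.] [ 437. -321.   50.] [ 401. -350.]
mask_ring 0.5 [186. 172.] [ 437. -313.   59.] [ 395. -347.]
copper_plate 0.78 [216. 147.] [ 286. -314.    9.] [ 279. -319.]
copper_plate 0.58 [191. 176.] [ 435. -302.   45.] [ 402. -327.]
copper
[... 250 characters left out ...]
.94 [439. 264.] [389. 333.   0.] [388. 333.]
soak_tray 0.27 [249. 197.] [ 425. -144.   35.] [ 400. -158.]
polish_pad 0.57 [290. 253.] [515.   8.   6.] [511.   7.]
beaker 0.61 [362. 241.] [422. 152.  23.] [406. 150.]
{'fx': 342.0868326598525, 'fy': 342.0868326598525, 'cx': 284.63221628041003, 'cy': 208.6151299914931, 'k1': 0.0030600557150597687, 'hand_eye': array([[ 4.50114400e-04, -9.60125560e-01, -2.79568788e-01,
         7.99871622e+01],
       [ 9.99999869e-01,  5.00358602e-04, -1.08355233e-04,
         2.61437296e-01],
       [ 2.43919276e-04, -2.79568703e-01,  9.60125659e-01,
        -1.56814143e+02],
       [ 0.00000000e+00,  0.00000000e+00,  0.00000000e+00,
         1.00000000e+00]])}
```

View pics/top0.png

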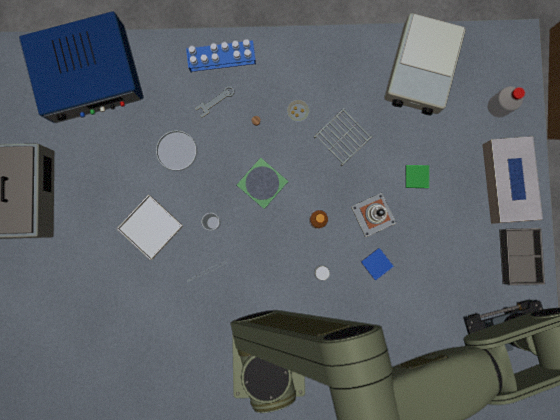

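View pics/scene0.png

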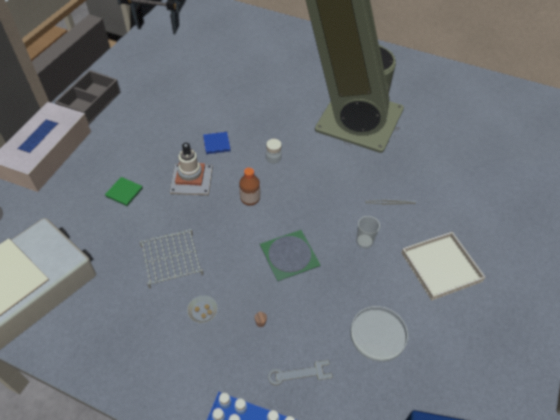

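The top view shows the stack at about (377,213) with the bottle at (318,219), beaker at (210,221), petri dish at (176,151), rack at (343,137), tray at (150,227) and pad at (263,183). The blue and green squares are look-alikes. The scene view agrees. I'll go above the stack for a close look.

Emit:
arm_command(
  motion=[
    {"offset": [0.041, -0.022, 0], "spin": 0},
    {"offset": [0.041, -0.022, 0], "spin": 0},
    {"offset": [0.041, -0.022, 0], "spin": 0},
    {"offset": [0.041, -0.022, 0], "spin": 0},
  ],
  jaw=0.06,
  newtons=20,
)

```text
time_s: 1.7
ee_pos: [271.6, -435.9, 228.1]
ee_rot: [180.0, -0.0, 13.1]
force: [0.5, -0.1, 0.1]
gripper_width: 60.3
gripper_force: 0.0
```

Emit:
arm_command(
  motion=[
    {"offset": [0.041, -0.022, 0], "spin": 0},
    {"offset": [0.041, -0.022, 0], "spin": 0},
    {"offset": [0.041, -0.022, 0], "spin": 0},
    {"offset": [0.041, -0.022, 0], "spin": 0},
    {"offset": [0, 0, 0], "spin": 0},
  ],
)

```text
time_s: 2.33
ee_pos: [412.1, -312.0, 227.9]
ee_rot: [-180.0, -0.0, 13.4]
force: [-0.1, -1.1, 0.7]
gripper_width: 60.0
gripper_force: 0.0
```

```bash
cat > look.py <<'E'
import sys
from h import *
tag=sys.argv[1]; st=env.state(); c=cam('wrist',st)
im,d=env.grab_frame('wrist'); cv2.imwrite(f'pics/{tag}.png',im); P=cloud(c,d); np.save(f'{tag}.npy',P)
print(st['time_s'],np.round(st['ee_pos'],1),np.round(st['ee_rot'],2),np.round(st['qpos'],0))
for t in sys.argv[2:]:
    for r in env.pinpoint('wrist',t)[:2]: print(t,round(r['score'],2),np.round(r['location']),[np.round(atz(c,*r['location'],z)[:2]) for z in (0,22,34,48,88)])
E
cat > fit.py <<'E'
import sys
from h import *
P=np.load(sys.argv[1]+'.npy').reshape(-1,3); x,y,rad=map(float,sys.argv[2:5])
P=P[np.hypot(P[:,0]-x,P[:,1]-y)<rad]
for b in sys.argv[5:]:
    lo,hi=map(float,b.split('-')); Q=P[(P[:,2]>lo)&(P[:,2]<hi)]
    if len(Q)<15: print(b,len(Q)); continue
    (cx,cy),r=cv2.minEnclosingCircle(np.float32(Q[:,:2])); a=cv2.minAreaRect(np.float32(Q[:,:2]))
    print(b,len(Q),'med',np.round(np.median(Q,0),1),'circ',round(cx,1),round(cy,1),round(r,1),'rect',np.round(a[0],1),np.round(a[1],1),round(a[2],1))
E
python3 look.py s1 cell_lid cell_body mask_ring copper_plate; python3 fit.py s1 410 -312 85 8-12 31-37 44-51 88-95 100-106 106-110 125-134
```

```text
2.325 [ 412.1 -312.   227.9] [-1.7999e+02 -3.0000e-02  1.3420e+01] [-38.  13.  97.   0.  70.  38.]
cell_lid 0.58 [293. 202.] [array([ 391., -327.]), array([ 396., -325.]), array([ 399., -324.]), array([ 403., -323.]), array([ 413., -319.])]
cell_body 0.86 [297. 192.] [array([ 404., -329.]), array([ 409., -327.]), array([ 412., -326.]), array([ 415., -325.]), array([ 424., -321.])]
copper_plate 0.92 [270. 290.] [array([ 273., -326.]), array([ 285., -324.]), array([ 292., -323.]), array([ 300., -322.]), array([ 322., -319.])]
copper_plate 0.84 [438. 115.] [array([ 523., -457.]), array([ 521., -447.]), array([ 520., -442.]), array([ 519., -436.]), array([ 515., -419.])]
8-12 3323 med [ 430.4 -309.5   10. ] circ 413.0 -320.7 69.3 rect [ 413.  -320.5] [99.9 99.9] 23.1
31-37 1203 med [ 431.9 -311.6   34. ] circ 414.4 -321.1 47.2 rect [ 414.7 -320.9] [68.3 68. ] 21.8
44-51 578 med [ 433.5 -314.3   47.8] circ 414.4 -321.0 30.4 rect [ 421.8 -318.6] [45.1 60.1] 18.6
88-95 570 med [ 425.8 -317.2   93.2] circ 413.4 -321.0 22.4 rect [ 414.8 -320.6] [41.4 43.7] 14.1
100-106 591 med [ 419.5 -317.6  103.1] circ 412.5 -320.9 17.9 rect [ 414.  -320.4] [32.6 35.3] 22.7
106-110 123 med [ 420.3 -313.6  108. ] circ 412.6 -320.6 16.5 rect [ 412.4 -320.8] [25.3 25.3] 77.2
125-134 493 med [ 413.  -320.6  129.2] circ 412.7 -320.8 10.2 rect [ 412.6 -320.9] [19.5 19.2] 47.8
```

View pics/s1.png

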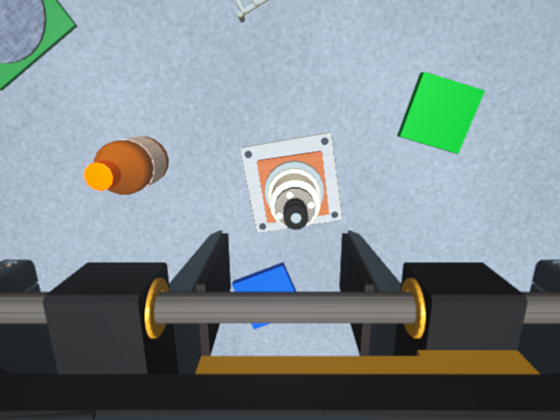

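The wrist picture shows the stack at (293,195) with the bottle at (125,165). Its fitted sizes and heights match the spec: centre about (413,-321), plate yaw 21.8°. I'll align to that yaw, descend and grip the neck.

Emit:
arm_command(
  motion=[
    {"offset": [0, 0, 0], "spin": -0.147},
    {"offset": [-0.0027, 0.0084, 0.034], "spin": 0},
    {"offset": [0, 0, 0.04], "spin": 0},
    {"offset": [0, 0, 0.03], "spin": 0},
    {"offset": [0, 0, 0], "spin": 0},
  ],
)

```text
time_s: 3.2
ee_pos: [408.8, -322.4, 122.1]
ee_rot: [-179.7, 0.2, 21.5]
force: [0.5, -0.0, 0.5]
gripper_width: 60.3
gripper_force: 0.0
```

Emit:
arm_command(
  motion=[
    {"offset": [0, 0, 0], "spin": 0},
    {"offset": [0, 0, 0], "spin": 0},
    {"offset": [0, 0, 0], "spin": 0},
    {"offset": [0, 0, 0], "spin": 0},
  ],
  jaw=0.0,
  newtons=25,
)

```text
time_s: 3.7
ee_pos: [411.1, -322.7, 124.5]
ee_rot: [179.9, -0.0, 21.6]
force: [-0.5, 0.0, 0.2]
gripper_width: 23.0
gripper_force: 0.2
```

```bash
python3 - <<'E'
from h import *
# petri, tray, rack, pad from top cloud
c=cam('top');P=cloud(c,np.load('top0.npy'));np.save('topc.npy',P.astype(float))
E
for a in "622 262 85 13-24" "647 -240 85 18-32" "392 333 110 15-26" "515 6 85 6-14" "515 6 62 7-14"; do python3 fit.py topc $a; done; python3 -c "
from h import *;print(env.state()['ee_rot'])"
```

```text
13-24 145 med [620.4 259.2  17.6] circ 620.7 260.2 61.1 rect [619.9 259.8] [118.9 118.5] 28.8
18-32 599 med [ 647.8 -236.8   24.9] circ 647.8 -236.4 83.3 rect [ 648.5 -235.2] [121.  120.9] 41.9
15-26 216 med [393.6 342.2  20. ] circ 394.4 339.7 94.1 rect [394.5 339.6] [137.3 136.5] 46.4
6-14 1035 med [517.3   6.    9.3] circ 515.0 6.6 84.4 rect [518.3   7.6] [156.6 163.4] 5.1
7-14 774 med [516.5   6.9  10. ] circ 514.8 6.0 61.9 rect [515.4   4.8] [118.3 111.5] 43.5
[ 1.79940370e+02 -2.85759742e-02  2.15962495e+01]
```

Emit:
arm_command(
  motion=[
    {"offset": [0, 0, 0], "spin": 0},
    {"offset": [0, 0, 0], "spin": 0},
    {"offset": [0, 0, -0.01], "spin": 0},
    {"offset": [0, 0, -0.04], "spin": 0},
    {"offset": [0, 0, -0.05], "spin": 0},
  ],
)

```text
time_s: 4.32
ee_pos: [410.3, -322.1, 224.5]
ee_rot: [-179.9, 0.1, 21.6]
force: [1.4, -0.3, -0.3]
gripper_width: 19.0
gripper_force: 25.0
```

Emit:
arm_command(
  motion=[
    {"offset": [0.0341, -0.0387, 0], "spin": 0},
    {"offset": [0.0341, -0.0387, 0], "spin": 0},
    {"offset": [0.0341, -0.0387, 0], "spin": 0},
    {"offset": [0.0341, -0.0387, 0], "spin": 0},
    {"offset": [0.0341, -0.0387, 0], "spin": 0},
  ],
)

```text
time_s: 4.95
ee_pos: [498.6, -78.4, 224.5]
ee_rot: [180.0, -0.0, 21.6]
force: [0.5, -0.0, -1.0]
gripper_width: 19.3
gripper_force: 25.0
```

Emit:
arm_command(
  motion=[
    {"offset": [0.0341, -0.0387, 0], "spin": 0},
    {"offset": [0.0341, -0.0387, 0], "spin": 0},
    {"offset": [0.0341, -0.0387, 0], "spin": 0},
    {"offset": [0.0341, -0.0387, 0], "spin": 0},
    {"offset": [0.0341, -0.0387, 0], "spin": 0},
  ],
)

```text
time_s: 5.58
ee_pos: [585.9, 164.3, 224.3]
ee_rot: [180.0, -0.0, 21.6]
force: [0.4, 0.2, -0.4]
gripper_width: 19.2
gripper_force: 25.0
```

Emit:
arm_command(
  motion=[
    {"offset": [0.0341, -0.0387, 0], "spin": 0},
    {"offset": [0.0341, -0.0387, 0], "spin": 0},
    {"offset": [0, 0, 0], "spin": 0},
    {"offset": [0, 0, 0], "spin": 0},
  ],
)

```text
time_s: 6.08
ee_pos: [620.1, 259.4, 223.7]
ee_rot: [180.0, 0.1, 21.6]
force: [-0.1, -0.3, -1.0]
gripper_width: 19.2
gripper_force: 25.0
```

```bash
python3 look.py p1 petri_dish; python3 fit.py p1 620 260 75 14-22 ; python3 fit.py p1 620 260 75 1-5
```

```text
6.075 [620.1 259.4 223.7] [1.7996e+02 7.0000e-02 2.1610e+01] [22. 27. 76. -0. 77. 90.]
petri_dish 0.58 [282. 182.] [array([619., 262.]), array([623., 264.]), array([626., 264.]), array([628., 265.]), array([636., 268.])]
14-22 760 med [632.9 273.9  17.8] circ 619.5 259.5 59.8 rect [623.8 261.2] [109.7 119.6] 22.3
1-5 7988 med [624.2 262.6   3.1] circ 620.1 260.1 74.9 rect [626.2 263.6] [134.7 147.2] 22.5
```

View pics/p1.png

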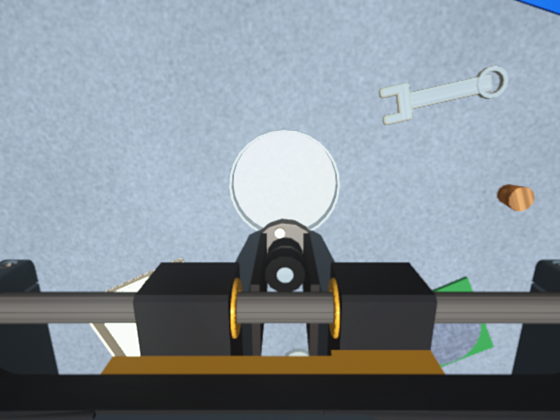

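The dish (285,182) is centred under the tool. I'll lower the lid, which the fingers still hold.

Emit:
arm_command(
  motion=[
    {"offset": [0, 0, 0.05], "spin": 0},
    {"offset": [0, 0, 0.06], "spin": 0},
    {"offset": [0, 0, 0.05], "spin": 0},
    {"offset": [0, 0, 0.01], "spin": 0},
    {"offset": [0, 0, 0], "spin": 0},
  ],
)

```text
time_s: 6.8
ee_pos: [621.2, 259.3, 55.0]
ee_rot: [180.0, -0.1, 21.5]
force: [0.8, 0.1, 0.2]
gripper_width: 19.1
gripper_force: 25.0
```

Emit:
arm_command(
  motion=[
    {"offset": [0, 0, 0.006], "spin": 0},
    {"offset": [0, 0, 0.004], "spin": 0},
    {"offset": [0, 0, 0.003], "spin": 0},
    {"offset": [0, 0, 0], "spin": 0},
  ],
)

```text
time_s: 7.3
ee_pos: [620.4, 259.8, 40.9]
ee_rot: [180.0, 0.0, 21.6]
force: [0.2, 0.6, -0.0]
gripper_width: 19.0
gripper_force: 25.0
```

Emit:
arm_command(
  motion=[
    {"offset": [0, 0, 0.001], "spin": 0},
    {"offset": [0, 0, 0.0005], "spin": 0},
    {"offset": [0, 0, 0], "spin": 0},
  ],
)

```text
time_s: 7.68
ee_pos: [620.5, 259.8, 39.4]
ee_rot: [180.0, 0.0, 21.6]
force: [0.4, -0.2, -0.1]
gripper_width: 18.9
gripper_force: 25.0
```

Emit:
arm_command(
  motion=[
    {"offset": [0, 0, 0], "spin": 0},
    {"offset": [0, 0, 0], "spin": 0},
    {"offset": [0, 0, 0], "spin": 0},
    {"offset": [0, 0, 0], "spin": 0},
    {"offset": [0, 0, 0], "spin": 0},
  ],
  jaw=0.045,
)

```text
time_s: 8.3
ee_pos: [620.5, 259.7, 39.4]
ee_rot: [180.0, -0.0, 21.6]
force: [0.3, -0.5, 1.0]
gripper_width: 44.7
gripper_force: 0.0
```

Emit:
arm_command(
  motion=[
    {"offset": [0, 0, -0.02], "spin": 0},
    {"offset": [0, 0, -0.05], "spin": 0},
    {"offset": [0, 0, -0.06], "spin": 0},
    {"offset": [0, 0, -0.055], "spin": 0},
    {"offset": [0, 0, 0], "spin": 0},
  ],
)

```text
time_s: 8.93
ee_pos: [622.8, 260.7, 230.6]
ee_rot: [180.0, -0.7, 21.6]
force: [-0.1, 0.4, -0.1]
gripper_width: 44.8
gripper_force: 0.0
```

```bash
python3 look.py p2 cell_lid; python3 fit.py p2 620 260 55 15-20 27-32 40-50
```

```text
8.925 [622.8 260.7 230.6] [180.    -0.68  21.59] [22. 27. 75. -0. 77. 90.]
cell_lid 0.63 [287. 185.] [array([622., 257.]), array([626., 259.]), array([629., 260.]), array([631., 261.]), array([639., 264.])]
15-20 384 med [627.1 263.   18. ] circ 622.3 260.3 17.9 rect [622.8 260.6] [34.7 34.3] 22.1
27-32 20 med [630.  264.9  30. ] circ 625.5 261.6 9.1 rect [628.5 262.5] [ 6.3 18.2] 17.4
40-50 284 med [622.7 260.5  44.3] circ 622.5 260.4 9.8 rect [622.7 260.5] [18.8 17.6] 22.0
```

The lid stands level in the dish (top at 44 mm, about 2 mm off the middle). Next is the body.

Emit:
arm_command(
  motion=[
    {"offset": [-0.0339, 0.0387, 0], "spin": 0},
    {"offset": [-0.0339, 0.0387, 0], "spin": 0},
    {"offset": [-0.0339, 0.0387, 0], "spin": 0},
    {"offset": [-0.0339, 0.0387, 0], "spin": 0},
    {"offset": [-0.0339, 0.0387, 0], "spin": 0},
  ],
  jaw=0.075,
)

```text
time_s: 9.65
ee_pos: [532.1, 16.0, 222.1]
ee_rot: [-179.9, 0.2, 21.6]
force: [0.4, 0.4, 0.6]
gripper_width: 75.1
gripper_force: 0.0
```

Emit:
arm_command(
  motion=[
    {"offset": [-0.0339, 0.0387, 0], "spin": 0},
    {"offset": [-0.0339, 0.0387, 0], "spin": 0},
    {"offset": [-0.0339, 0.0387, 0], "spin": 0},
    {"offset": [-0.0339, 0.0387, 0], "spin": 0},
    {"offset": [-0.0339, 0.0387, 0], "spin": 0},
  ],
)

```text
time_s: 10.28
ee_pos: [445.8, -225.7, 222.3]
ee_rot: [-179.8, 0.2, 21.6]
force: [-0.0, 0.1, -0.1]
gripper_width: 75.2
gripper_force: 0.0
```

Emit:
arm_command(
  motion=[
    {"offset": [-0.0339, 0.0387, 0], "spin": 0},
    {"offset": [-0.0339, 0.0387, 0], "spin": 0},
    {"offset": [0, 0, 0], "spin": 0},
    {"offset": [0, 0, 0], "spin": 0},
  ],
)

```text
time_s: 10.78
ee_pos: [412.5, -320.8, 222.9]
ee_rot: [-179.8, 0.1, 21.6]
force: [-0.3, 0.7, -0.4]
gripper_width: 74.9
gripper_force: 0.0
```

```bash
python3 look.py s2; python3 fit.py s2 413 -321 75 31-37 44-51 90-96
```

```text
10.775 [ 412.5 -320.8  222.9] [-1.7981e+02  7.0000e-02  2.1550e+01] [-39.  14.  97.   0.  70.  29.]
31-37 1584 med [ 422.1 -320.2   34.1] circ 414.3 -321.2 47.3 rect [ 414.7 -320.9] [68.2 68. ] 22.0
44-51 813 med [ 426.2 -319.2   47.8] circ 414.6 -321.0 30.4 rect [ 419.6 -320.6] [50.4 60.1] 6.0
90-96 1009 med [ 414.  -320.5   93.3] circ 413.3 -321.0 22.5 rect [ 413.6 -320.6] [44.  43.7] 22.1
```

Emit:
arm_command(
  motion=[
    {"offset": [0.0005, 0, 0.045], "spin": 0},
    {"offset": [0, 0, 0.055], "spin": 0},
    {"offset": [0, 0, 0.035], "spin": 0},
    {"offset": [0, 0, 0.008], "spin": 0},
    {"offset": [0, 0, 0], "spin": 0},
  ],
)

```text
time_s: 11.45
ee_pos: [414.2, -321.0, 81.9]
ee_rot: [180.0, -0.0, 21.7]
force: [-0.5, 0.1, 0.1]
gripper_width: 74.9
gripper_force: 0.0
```

Emit:
arm_command(
  motion=[
    {"offset": [0, 0, 0], "spin": 0},
    {"offset": [0, 0, 0], "spin": 0},
    {"offset": [0, 0, 0], "spin": 0},
    {"offset": [0, 0, 0], "spin": 0},
    {"offset": [0, 0, 0], "spin": 0},
  ],
  jaw=0.03,
  newtons=30,
)

```text
time_s: 12.08
ee_pos: [413.8, -321.6, 82.3]
ee_rot: [180.0, -0.0, 21.6]
force: [-0.5, 1.8, 5.7]
gripper_width: 47.5
gripper_force: 30.1
```

Emit:
arm_command(
  motion=[
    {"offset": [0, 0, 0], "spin": 0},
    {"offset": [0, 0, -0.008], "spin": 0},
    {"offset": [0, 0, -0.03], "spin": 0},
    {"offset": [0, 0, -0.05], "spin": 0},
    {"offset": [0, 0, -0.055], "spin": 0},
  ],
)

```text
time_s: 12.7
ee_pos: [413.0, -321.3, 225.4]
ee_rot: [-179.9, 0.1, 21.6]
force: [1.2, -0.6, -2.0]
gripper_width: 47.5
gripper_force: 29.9
```

The opening reads 47.5 mm instead of 45, so I'll look at the held part and the stack.

```bash
python3 look.py s3; python3 fit.py s3 413 -321 60 31-37 44-51
python3 - <<'E'
from h import *
P=np.load('s3.npy');Q=P[np.isfinite(P[...,2])&(np.hypot(P[...,0]-413,P[...,1]+321)<40)&(P[...,2]>150)]
Q=Q[Q[:,2]<245]
for lo in range(170,245,8):
    q=Q[(Q[:,2]>=lo)&(Q[:,2]<lo+8)]
    if len(q)>5: print(lo,len(q),q.min(0).round(),q.max(0).round(),np.median(q,0).round())
E
```

```text
12.7 [ 413.  -321.3  225.4] [-1.7992e+02  6.0000e-02  2.1580e+01] [-39.  14.  96.  -0.  70.  29.]
31-37 1812 med [ 420.6 -319.4   34. ] circ 414.6 -321.1 47.2 rect [ 414.8 -320.8] [68.1 68.1] 22.0
44-51 1847 med [ 420.5 -316.5   48. ] circ 414.6 -321.1 30.5 rect [ 418.3 -319.2] [51.9 59.5] 21.4
186 45 [ 393. -337.  192.] [ 438. -297.  194.] [ 426. -324.  193.]
194 1134 [ 394. -347.  194.] [ 439. -296.  202.] [ 431. -314.  200.]
202 704 [ 396. -340.  202.] [ 436. -298.  210.] [ 408. -322.  206.]
210 952 [ 396. -345.  210.] [ 442. -286.  218.] [ 420. -320.  214.]
218 1004 [ 397. -347.  218.] [ 442. -284.  226.] [ 425. -314.  222.]
226 1060 [ 396. -347.  226.] [ 443. -284.  234.] [ 428. -314.  230.]
234 2395 [ 391. -347.  234.] [ 443. -283.  242.] [ 425. -315.  236.]
242 224 [ 406. -347.  242.] [ 443. -283.  245.] [ 423. -338.  244.]
```

View pics/s3.png

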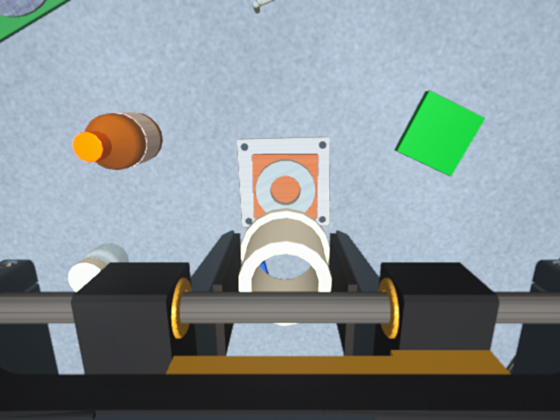

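The body hangs between the jaws at (285,265), with ring and plate left in place at (285,190). I'll check its tilt from the top face.

Run:
```python
from h import *
P=np.load('s3.npy');im=cv2.imread('pics/s3.png').astype(int)
m=np.zeros(im.shape[:2],bool);m[220:330,235:335]=True
m&=(im.min(-1)>200)&(np.abs(P[...,2]-236.5)<6)
Q=P[m];print(len(Q));c=Q.mean(0);q=Q-c
for _ in range(3):
    A=np.c_[q[:,:2],np.ones(len(q))];s=np.linalg.lstsq(A,q[:,2],rcond=None)[0];r=q[:,2]-A@s;q=q[abs(r)<max(.6,r.std()*1.5)]
print(c.round(1),s.round(3),r.std(),cv2.minEnclosingCircle(np.float32(q[:,:2]+c[:2])))
```

```text
1658
[ 423.  -317.7  236.4] [ 0.003  0.    -0.001] 0.3661453887487752 ((413.1180419921875, -321.5666809082031), 22.164579391479492)
```

Emit:
arm_command(
  motion=[
    {"offset": [0.05, 0.0014, 0], "spin": 0},
    {"offset": [0.05, 0.0014, 0], "spin": 0},
    {"offset": [0.05, 0.0014, 0], "spin": 0},
    {"offset": [0.05, 0.0014, 0], "spin": 0},
    {"offset": [0.05, 0.0014, 0], "spin": 0},
  ],
)

```text
time_s: 13.38
ee_pos: [649.9, -235.6, 224.0]
ee_rot: [180.0, 0.0, 21.6]
force: [0.1, -0.9, -0.9]
gripper_width: 47.3
gripper_force: 29.9
```

Emit:
arm_command(
  motion=[
    {"offset": [0, 0, 0], "spin": 0},
    {"offset": [0, 0, 0], "spin": 0},
  ],
)

```text
time_s: 13.62
ee_pos: [647.9, -236.2, 223.7]
ee_rot: [-180.0, 0.1, 21.6]
force: [-1.1, -0.2, -1.5]
gripper_width: 47.5
gripper_force: 29.9
```

```bash
python3 look.py r1 drying_rack; python3 fit.py r1 648 -236 90 20-30
```

```text
13.625 [ 647.9 -236.2  223.7] [-1.7996e+02  1.1000e-01  2.1600e+01] [-21.  29.  73.  -0.  78.  47.]
drying_rack 0.73 [281. 183.] [array([ 646., -233.]), array([ 650., -231.]), array([ 653., -231.]), array([ 656., -230.]), array([ 664., -227.])]
20-30 3900 med [ 660.3 -229.5   24.3] circ 648.3 -237.2 86.0 rect [ 647.9 -237.1] [121.  124.5] 42.3
```

View pics/r1.png

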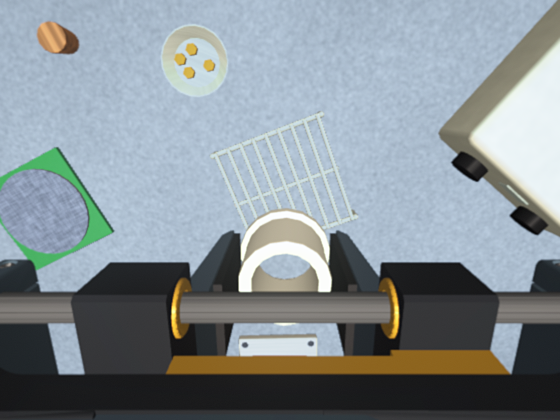

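The rack (285,175) is centred under the body. I'll lower it.

Emit:
arm_command(
  motion=[
    {"offset": [0, 0, 0.045], "spin": 0},
    {"offset": [0, 0, 0.055], "spin": 0},
    {"offset": [0, 0, 0.045], "spin": 0},
    {"offset": [0, 0, 0.008], "spin": 0},
    {"offset": [0, 0, 0], "spin": 0},
  ],
)

```text
time_s: 14.35
ee_pos: [648.8, -236.8, 72.7]
ee_rot: [179.9, -0.1, 21.5]
force: [1.0, -0.1, -1.2]
gripper_width: 47.4
gripper_force: 29.9
```

Emit:
arm_command(
  motion=[
    {"offset": [0, 0, 0.004], "spin": 0},
    {"offset": [0, 0, 0.004], "spin": 0},
    {"offset": [0, 0, 0.002], "spin": 0},
    {"offset": [0, 0, 0], "spin": 0},
    {"offset": [0, 0, 0], "spin": 0},
  ],
)

```text
time_s: 14.98
ee_pos: [648.7, -236.1, 61.6]
ee_rot: [180.0, -0.0, 21.6]
force: [0.0, -0.5, -0.5]
gripper_width: 47.3
gripper_force: 29.9
```

Emit:
arm_command(
  motion=[
    {"offset": [0, 0, 0.001], "spin": 0},
    {"offset": [0, 0, 0.001], "spin": 0},
    {"offset": [0, 0, 0], "spin": 0},
    {"offset": [0, 0, 0], "spin": 0},
  ],
)

```text
time_s: 15.48
ee_pos: [648.6, -236.1, 59.4]
ee_rot: [180.0, 0.0, 21.6]
force: [-0.7, 0.4, -2.0]
gripper_width: 47.3
gripper_force: 29.9
```

Emit:
arm_command(
  motion=[
    {"offset": [0, 0, 0], "spin": 0},
    {"offset": [0, 0, 0], "spin": 0},
    {"offset": [0, 0, 0], "spin": 0},
    {"offset": [0, 0, 0], "spin": 0},
    {"offset": [0, 0, 0], "spin": 0},
  ],
  jaw=0.08,
)

```text
time_s: 16.1
ee_pos: [648.6, -236.1, 59.5]
ee_rot: [180.0, -0.0, 21.6]
force: [0.1, 0.4, -0.1]
gripper_width: 80.3
gripper_force: 0.0
```

Emit:
arm_command(
  motion=[
    {"offset": [0, 0, -0.02], "spin": 0},
    {"offset": [0, 0, -0.045], "spin": 0},
    {"offset": [0, 0, -0.05], "spin": 0},
    {"offset": [0, 0, -0.048], "spin": 0},
    {"offset": [0, 0, 0], "spin": 0},
  ],
)

```text
time_s: 16.73
ee_pos: [650.7, -236.8, 227.9]
ee_rot: [179.6, -0.4, 21.6]
force: [0.4, -0.4, -0.3]
gripper_width: 80.1
gripper_force: 0.0
```

```bash
python3 look.py r2; python3 fit.py r2 648 -236 45 27-36 66-74
```

```text
16.725 [ 650.7 -236.8  227.9] [179.6   -0.43  21.59] [-21.  29.  73.  -0.  78.  47.]
27-36 298 med [ 666.1 -228.1   33.5] circ 657.5 -239.8 33.7 rect [ 653.7 -239.7] [41.6 59.7] 10.6
66-74 856 med [ 649.3 -236.    70.2] circ 648.5 -236.3 22.4 rect [ 648.4 -236.2] [43.6 44.2] 12.1
```

The body stands on the rack (top at 70 mm, centred). Next is the ring.

Emit:
arm_command(
  motion=[
    {"offset": [-0.0498, -0.0014, 0], "spin": 0},
    {"offset": [-0.0498, -0.0014, 0], "spin": 0},
    {"offset": [-0.0498, -0.0014, 0], "spin": 0},
    {"offset": [-0.0498, -0.0014, 0], "spin": 0},
    {"offset": [-0.0498, -0.0014, 0], "spin": 0},
  ],
  jaw=0.088,
)

```text
time_s: 17.4
ee_pos: [412.1, -320.9, 220.5]
ee_rot: [-179.8, 0.1, 21.6]
force: [-0.2, -0.5, 0.5]
gripper_width: 88.4
gripper_force: 0.0
```

Emit:
arm_command(
  motion=[
    {"offset": [0, 0, 0.04], "spin": 0},
    {"offset": [0, 0, 0.05], "spin": 0},
    {"offset": [0, 0, 0.04], "spin": 0},
    {"offset": [0, 0, 0], "spin": 0},
    {"offset": [0, 0, 0], "spin": 0},
  ],
)

```text
time_s: 18.02
ee_pos: [414.9, -321.5, 93.0]
ee_rot: [180.0, -0.0, 21.6]
force: [0.4, 0.9, 0.7]
gripper_width: 88.0
gripper_force: 0.0
```

Centred over the ring. I'll descend another 42.5 mm.

Emit:
arm_command(
  motion=[
    {"offset": [0, 0, 0.03], "spin": 0},
    {"offset": [0, 0, 0.0125], "spin": 0},
    {"offset": [0, 0, 0], "spin": 0},
    {"offset": [0, 0, 0], "spin": 0},
  ],
)

```text
time_s: 18.52
ee_pos: [415.2, -321.8, 51.1]
ee_rot: [179.9, -0.1, 21.6]
force: [-0.6, -0.6, 1.0]
gripper_width: 88.2
gripper_force: 0.0
```

Emit:
arm_command(
  motion=[
    {"offset": [0, 0, 0], "spin": 0},
    {"offset": [0, 0, 0], "spin": 0},
    {"offset": [0, 0, 0], "spin": 0},
    {"offset": [0, 0, 0], "spin": 0},
    {"offset": [0, 0, 0], "spin": 0},
  ],
  jaw=0.04,
  newtons=45,
)

```text
time_s: 19.15
ee_pos: [414.5, -321.2, 50.2]
ee_rot: [180.0, -0.0, 21.6]
force: [-0.4, 0.9, 3.2]
gripper_width: 59.4
gripper_force: 45.0
```

Emit:
arm_command(
  motion=[
    {"offset": [0, 0, 0], "spin": 0},
    {"offset": [0, 0, -0.006], "spin": 0},
    {"offset": [0, 0, -0.02], "spin": 0},
    {"offset": [0, 0, 0], "spin": 0},
  ],
)

```text
time_s: 19.65
ee_pos: [415.2, -321.8, 76.9]
ee_rot: [179.8, -0.1, 21.6]
force: [-0.4, -0.8, -2.4]
gripper_width: 59.8
gripper_force: 45.0
```

Emit:
arm_command(
  motion=[
    {"offset": [0, 0, -0.04], "spin": 0},
    {"offset": [0, 0, -0.055], "spin": 0},
    {"offset": [0, 0, -0.05], "spin": 0},
    {"offset": [0, 0, 0], "spin": 0},
  ],
)

```text
time_s: 20.15
ee_pos: [416.2, -322.6, 224.3]
ee_rot: [179.6, -0.2, 21.6]
force: [-1.0, -0.6, -2.5]
gripper_width: 59.7
gripper_force: 45.0
```

Emit:
arm_command(
  motion=[
    {"offset": [0.01725, -0.04785, 0], "spin": 0},
    {"offset": [0.01725, -0.04785, 0], "spin": 0},
    {"offset": [0.01725, -0.04785, 0], "spin": 0},
    {"offset": [0.01725, -0.04785, 0], "spin": 0},
    {"offset": [0.01725, -0.04785, 0], "spin": 0},
  ],
)

```text
time_s: 20.78
ee_pos: [405.2, -65.2, 218.9]
ee_rot: [-179.9, 0.2, 21.6]
force: [1.0, 0.7, -2.4]
gripper_width: 59.6
gripper_force: 45.0
```

Emit:
arm_command(
  motion=[
    {"offset": [0.01725, -0.04785, 0], "spin": 0},
    {"offset": [0.01725, -0.04785, 0], "spin": 0},
    {"offset": [0.01725, -0.04785, 0], "spin": 0},
    {"offset": [0.01725, -0.04785, 0], "spin": 0},
    {"offset": [0.01725, -0.04785, 0], "spin": 0},
  ],
)

```text
time_s: 21.4
ee_pos: [397.5, 188.4, 218.8]
ee_rot: [180.0, 0.2, 21.6]
force: [1.3, -0.5, -2.0]
gripper_width: 59.6
gripper_force: 45.0
```

Emit:
arm_command(
  motion=[
    {"offset": [0.01725, -0.04785, 0], "spin": 0},
    {"offset": [0.01725, -0.04785, 0], "spin": 0},
    {"offset": [0.01725, -0.04785, 0], "spin": 0},
    {"offset": [0, 0, 0], "spin": 0},
    {"offset": [0, 0, 0], "spin": 0},
  ],
)

```text
time_s: 22.02
ee_pos: [393.2, 338.7, 218.9]
ee_rot: [179.9, 0.2, 21.6]
force: [-0.2, -0.4, -2.6]
gripper_width: 59.7
gripper_force: 45.0
```

```bash
python3 look.py t1 soak_tray; python3 fit.py t1 394 340 110 15-24
```

```text
22.025 [393.2 338.7 218.9] [179.89   0.23  21.62] [ 39.  14.  97.  -0.  69. 108.]
soak_tray 0.7 [284. 183.] [array([393., 339.]), array([397., 341.]), array([400., 342.]), array([403., 343.]), array([411., 346.])]
15-24 1419 med [406.7 342.7  19.7] circ 393.6 339.3 95.1 rect [393.4 339.1] [136.1 136.1] 46.3
```

View pics/t1.png

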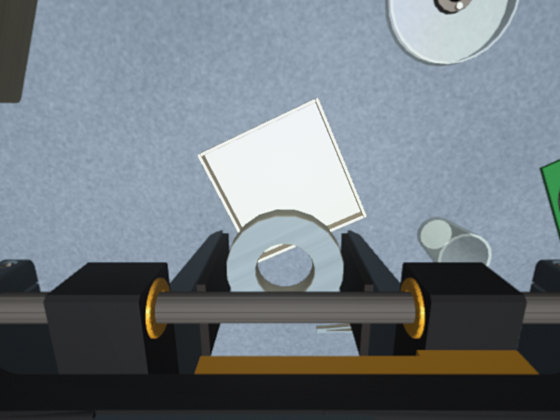

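The tray (283,178) is centred under the held ring. I'll lower it.

Emit:
arm_command(
  motion=[
    {"offset": [0, 0, 0.045], "spin": 0},
    {"offset": [0, 0, 0.055], "spin": 0},
    {"offset": [0, 0, 0.055], "spin": 0},
    {"offset": [0, 0, 0.03], "spin": 0},
    {"offset": [0, 0, 0], "spin": 0},
  ],
)

```text
time_s: 22.75
ee_pos: [392.9, 337.4, 34.1]
ee_rot: [179.9, 0.3, 21.5]
force: [0.1, -0.0, -2.2]
gripper_width: 59.6
gripper_force: 45.0
```

Emit:
arm_command(
  motion=[
    {"offset": [0, 0, 0.005], "spin": 0},
    {"offset": [0, 0, 0.004], "spin": 0},
    {"offset": [0, 0, 0.002], "spin": 0},
    {"offset": [0, 0, 0], "spin": 0},
    {"offset": [0, 0, 0], "spin": 0},
  ],
)

```text
time_s: 23.38
ee_pos: [394.2, 339.9, 25.2]
ee_rot: [-180.0, -0.0, 21.6]
force: [0.2, 0.9, -2.0]
gripper_width: 59.7
gripper_force: 45.0
```

Emit:
arm_command(
  motion=[
    {"offset": [0, 0, 0.003], "spin": 0},
    {"offset": [0, 0, 0.002], "spin": 0},
    {"offset": [0, 0, 0.001], "spin": 0},
    {"offset": [0, 0, 0], "spin": 0},
    {"offset": [0, 0, 0], "spin": 0},
  ],
)

```text
time_s: 24.0
ee_pos: [394.0, 339.6, 19.2]
ee_rot: [180.0, 0.0, 21.6]
force: [-1.8, -1.3, 4.0]
gripper_width: 59.7
gripper_force: 45.0
```

Emit:
arm_command(
  motion=[
    {"offset": [0, 0, 0], "spin": 0},
    {"offset": [0, 0, 0], "spin": 0},
    {"offset": [0, 0, 0], "spin": 0},
    {"offset": [0, 0, 0], "spin": 0},
    {"offset": [0, 0, 0], "spin": 0},
  ],
  jaw=0.078,
)

```text
time_s: 24.62
ee_pos: [394.1, 339.7, 18.8]
ee_rot: [180.0, -0.0, 21.6]
force: [-0.5, -0.7, -0.3]
gripper_width: 78.0
gripper_force: 0.0
```

Emit:
arm_command(
  motion=[
    {"offset": [0, 0, -0.025], "spin": 0},
    {"offset": [0, 0, -0.055], "spin": 0},
    {"offset": [0, 0, -0.06], "spin": 0},
    {"offset": [0, 0, -0.06], "spin": 0},
    {"offset": [0, 0, 0], "spin": 0},
  ],
)

```text
time_s: 25.25
ee_pos: [396.3, 341.6, 224.1]
ee_rot: [-179.8, -0.6, 21.6]
force: [0.4, -0.5, -0.5]
gripper_width: 78.0
gripper_force: 0.0
```

```bash
python3 look.py t2; python3 fit.py t2 394 340 50 14-20
```

```text
25.25 [396.3 341.6 224.1] [-179.8    -0.64   21.59] [ 40.  13.  97.  -0.  69. 108.]
14-20 1784 med [395.1 340.   17. ] circ 394.1 339.7 30.4 rect [394.  339.6] [59.5 59.5] 22.0
```

The ring lies flat (top at 17 mm) and centred. Next is the copper plate.

Emit:
arm_command(
  motion=[
    {"offset": [-0.01725, 0.04785, 0], "spin": 0},
    {"offset": [-0.01725, 0.04785, 0], "spin": 0},
    {"offset": [-0.01725, 0.04785, 0], "spin": 0},
    {"offset": [-0.01725, 0.04785, 0], "spin": 0},
    {"offset": [-0.01725, 0.04785, 0], "spin": 0},
  ],
  jaw=0.09,
)

```text
time_s: 25.92
ee_pos: [400.6, 83.8, 217.1]
ee_rot: [-180.0, 0.2, 21.6]
force: [1.1, -0.2, 0.3]
gripper_width: 89.8
gripper_force: 0.0
```

Emit:
arm_command(
  motion=[
    {"offset": [-0.01725, 0.04785, 0], "spin": 0},
    {"offset": [-0.01725, 0.04785, 0], "spin": 0},
    {"offset": [-0.01725, 0.04785, 0], "spin": 0},
    {"offset": [-0.01725, 0.04785, 0], "spin": 0},
    {"offset": [-0.01725, 0.04785, 0], "spin": 0},
  ],
)

```text
time_s: 26.55
ee_pos: [408.5, -169.9, 217.1]
ee_rot: [-179.8, 0.1, 21.6]
force: [1.0, 0.7, 0.8]
gripper_width: 89.7
gripper_force: 0.0
```

Emit:
arm_command(
  motion=[
    {"offset": [-0.01725, 0.04785, 0], "spin": 0},
    {"offset": [-0.01725, 0.04785, 0], "spin": 0},
    {"offset": [-0.01725, 0.04785, 0], "spin": 0},
    {"offset": [0, 0, 0], "spin": 0},
    {"offset": [0, 0, 0], "spin": 0},
  ],
)

```text
time_s: 27.18
ee_pos: [413.6, -320.1, 217.2]
ee_rot: [-179.8, 0.1, 21.6]
force: [0.3, 0.6, -0.4]
gripper_width: 90.0
gripper_force: 0.0
```

```bash
python3 look.py s4; python3 fit.py s4 414 -321 75 8-12 30-38
```

```text
27.175 [ 413.6 -320.1  217.2] [-1.7978e+02  9.0000e-02  2.1560e+01] [-39.  14.  97.   0.  69.  29.]
8-12 3680 med [ 426.1 -312.9   10. ] circ 413.2 -320.6 69.1 rect [ 412.9 -320.5] [100.   99.9] 23.0
30-38 4379 med [ 416.  -320.4   34. ] circ 414.9 -320.7 47.1 rect [ 414.6 -320.9] [68.3 68.1] 21.8
```

Emit:
arm_command(
  motion=[
    {"offset": [0.0005, 0.0005, 0.04], "spin": 0},
    {"offset": [0, 0, 0.055], "spin": 0},
    {"offset": [0, 0, 0.045], "spin": 0},
    {"offset": [0, 0, 0.01], "spin": 0},
    {"offset": [0, 0, 0], "spin": 0},
  ],
)

```text
time_s: 27.85
ee_pos: [415.6, -321.0, 69.5]
ee_rot: [180.0, -0.0, 21.6]
force: [0.2, 0.2, 0.7]
gripper_width: 90.0
gripper_force: 0.0
```

Emit:
arm_command(
  motion=[
    {"offset": [0, 0, 0.02], "spin": 0},
    {"offset": [0, 0, 0.01], "spin": 0},
    {"offset": [0, 0, 0], "spin": 0},
    {"offset": [0, 0, 0], "spin": 0},
  ],
)

```text
time_s: 28.35
ee_pos: [415.7, -321.9, 39.9]
ee_rot: [179.9, -0.1, 21.6]
force: [0.6, 0.6, 0.6]
gripper_width: 90.2
gripper_force: 0.0
```

Emit:
arm_command(
  motion=[
    {"offset": [0, 0, 0.0015], "spin": 0},
    {"offset": [0, 0, 0], "spin": 0},
    {"offset": [0, 0, 0], "spin": 0},
  ],
)

```text
time_s: 28.72
ee_pos: [415.2, -321.5, 37.5]
ee_rot: [180.0, -0.0, 21.6]
force: [-0.6, -0.0, -0.1]
gripper_width: 89.9
gripper_force: 0.0
```

Emit:
arm_command(
  motion=[
    {"offset": [0, 0, 0], "spin": 0},
    {"offset": [0, 0, 0], "spin": 0},
    {"offset": [0, 0, 0], "spin": 0},
    {"offset": [0, 0, 0], "spin": 0},
    {"offset": [0, 0, 0], "spin": 0},
  ],
  jaw=0.05,
  newtons=58,
)

```text
time_s: 29.35
ee_pos: [415.0, -321.2, 37.4]
ee_rot: [-180.0, 0.0, 21.6]
force: [0.1, 1.1, 0.2]
gripper_width: 67.3
gripper_force: 58.0
```

Emit:
arm_command(
  motion=[
    {"offset": [0, 0, 0], "spin": 0},
    {"offset": [0, 0, -0.006], "spin": 0},
    {"offset": [0, 0, -0.015], "spin": 0},
    {"offset": [0, 0, 0], "spin": 0},
    {"offset": [0, 0, 0], "spin": 0},
  ],
)

```text
time_s: 29.98
ee_pos: [415.0, -321.5, 58.6]
ee_rot: [180.0, -0.0, 21.6]
force: [-0.3, -0.9, -5.9]
gripper_width: 67.5
gripper_force: 58.0
```

Emit:
arm_command(
  motion=[
    {"offset": [0, 0, -0.03], "spin": 0},
    {"offset": [0, 0, -0.045], "spin": 0},
    {"offset": [0, 0, -0.045], "spin": 0},
    {"offset": [0, 0, -0.03], "spin": 0},
    {"offset": [0, 0, 0], "spin": 0},
  ],
)

```text
time_s: 30.6
ee_pos: [416.1, -322.2, 210.3]
ee_rot: [179.7, -0.1, 21.6]
force: [0.8, 0.5, -6.4]
gripper_width: 67.8
gripper_force: 58.0
```

Emit:
arm_command(
  motion=[
    {"offset": [0.0267, -0.0333, 0], "spin": 0},
    {"offset": [0.0267, -0.0333, 0], "spin": 0},
    {"offset": [0.0267, -0.0333, 0], "spin": 0},
    {"offset": [0.0267, -0.0333, 0], "spin": 0},
  ],
)

```text
time_s: 31.1
ee_pos: [464.4, -156.6, 205.9]
ee_rot: [-179.8, 0.2, 21.6]
force: [1.4, 0.7, -4.9]
gripper_width: 67.6
gripper_force: 58.0
```

Emit:
arm_command(
  motion=[
    {"offset": [0.0267, -0.0333, 0], "spin": 0},
    {"offset": [0.0267, -0.0333, 0], "spin": 0},
    {"offset": [0.0267, -0.0333, 0], "spin": 0},
    {"offset": [0.0267, -0.0333, 0], "spin": 0},
    {"offset": [0, 0, 0], "spin": 0},
  ],
)

```text
time_s: 31.72
ee_pos: [515.1, 7.3, 205.8]
ee_rot: [-179.9, 0.2, 21.8]
force: [0.2, -0.4, -4.9]
gripper_width: 67.7
gripper_force: 58.0
```

Emit:
arm_command(
  motion=[
    {"offset": [0, 0, 0], "spin": 0},
    {"offset": [0, 0, 0], "spin": 0},
  ],
)

```text
time_s: 31.98
ee_pos: [515.0, 3.9, 207.6]
ee_rot: [-180.0, 0.1, 21.5]
force: [0.7, 0.2, -5.2]
gripper_width: 67.5
gripper_force: 58.0
```

```bash
python3 look.py g1 polish_pad; python3 fit.py g1 515 5 62 4-14
python3 - <<'E'
from h import *
# green glass plate / pad outline
P=np.load('g1.npy');im=cv2.imread('pics/g1.png').astype(int)
g=(im[...,1]>im[...,0]+30)&(im[...,1]>im[...,2]+30)&(P[...,2]<20)&(np.hypot(P[...,0]-515,P[...,1]-5)<90)
a=cv2.minAreaRect(np.float32(P[g][:,:2]));print(a)
E
```

```text
31.975 [515.    3.9 207.6] [-1.7998e+02  1.1000e-01  2.1520e+01] [-1. 14. 99. -0. 67. 68.]
polish_pad 0.79 [283. 184.] [array([515.,   6.]), array([520.,   7.]), array([522.,   8.]), array([525.,   9.]), array([533.,  12.])]
4-14 6743 med [531.1  14.    8.7] circ 515.6 5.1 61.9 rect [535.9  13.1] [ 78.4 123.4] 21.5
((518.9047241210938, 9.369903564453125), (101.61647033691406, 109.40011596679688), 47.67354202270508)
```

View pics/g1.png

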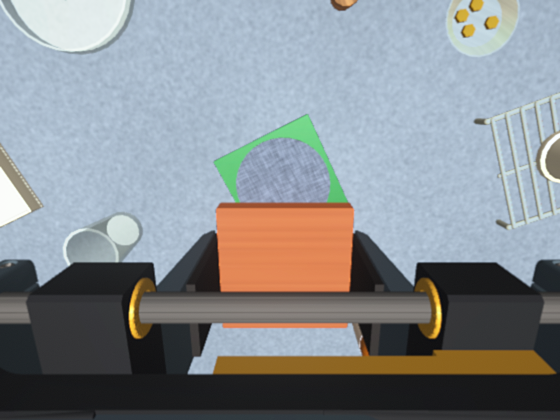

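The pad (283,180) is under the held plate. I'll correct by about 2 mm and lower.

Emit:
arm_command(
  motion=[
    {"offset": [0.0015, -0.0015, 0.04], "spin": 0},
    {"offset": [0, 0, 0.055], "spin": 0},
    {"offset": [0, 0, 0.05], "spin": 0},
    {"offset": [0, 0, 0.02], "spin": 0},
    {"offset": [0, 0, 0], "spin": 0},
  ],
)

```text
time_s: 32.7
ee_pos: [515.5, 6.2, 42.1]
ee_rot: [-179.9, 0.2, 21.5]
force: [-0.2, 0.1, -5.3]
gripper_width: 67.6
gripper_force: 58.0
```

Emit:
arm_command(
  motion=[
    {"offset": [0, 0, 0.006], "spin": 0},
    {"offset": [0, 0, 0.003], "spin": 0},
    {"offset": [0, 0, 0], "spin": 0},
    {"offset": [0, 0, 0], "spin": 0},
  ],
)

```text
time_s: 33.2
ee_pos: [516.9, 6.8, 34.9]
ee_rot: [180.0, -0.1, 21.6]
force: [0.7, -0.1, -5.9]
gripper_width: 67.3
gripper_force: 58.0
```

Emit:
arm_command(
  motion=[
    {"offset": [0, 0, 0.004], "spin": 0},
    {"offset": [0, 0, 0.003], "spin": 0},
    {"offset": [0, 0, 0.002], "spin": 0},
    {"offset": [0, 0, 0], "spin": 0},
    {"offset": [0, 0, 0], "spin": 0},
  ],
)

```text
time_s: 33.83
ee_pos: [516.6, 6.8, 25.4]
ee_rot: [180.0, -0.0, 21.6]
force: [-0.2, 0.1, -5.7]
gripper_width: 67.8
gripper_force: 58.0
```

Emit:
arm_command(
  motion=[
    {"offset": [0, 0, 0.001], "spin": 0},
    {"offset": [0, 0, 0], "spin": 0},
    {"offset": [0, 0, 0], "spin": 0},
  ],
)

```text
time_s: 34.2
ee_pos: [516.6, 6.8, 24.5]
ee_rot: [180.0, -0.0, 21.6]
force: [-0.5, 1.2, -6.0]
gripper_width: 67.7
gripper_force: 58.0
```

Emit:
arm_command(
  motion=[
    {"offset": [0, 0, 0.0007], "spin": 0},
    {"offset": [0, 0, 0], "spin": 0},
    {"offset": [0, 0, 0], "spin": 0},
  ],
)

```text
time_s: 34.58
ee_pos: [516.6, 6.8, 24.4]
ee_rot: [180.0, -0.0, 21.6]
force: [-3.1, -0.7, 6.0]
gripper_width: 67.4
gripper_force: 58.0
```

Contact. I'll release and lift.

Emit:
arm_command(
  motion=[
    {"offset": [0, 0, 0], "spin": 0},
    {"offset": [0, 0, 0], "spin": 0},
    {"offset": [0, 0, 0], "spin": 0},
    {"offset": [0, 0, 0], "spin": 0},
    {"offset": [0, 0, 0], "spin": 0},
  ],
  jaw=0.088,
)

```text
time_s: 35.2
ee_pos: [516.6, 6.8, 23.7]
ee_rot: [180.0, -0.0, 21.6]
force: [0.0, -0.6, -0.2]
gripper_width: 87.6
gripper_force: 0.0
```

Emit:
arm_command(
  motion=[
    {"offset": [0, 0, -0.02], "spin": 0},
    {"offset": [0, 0, -0.05], "spin": 0},
    {"offset": [0, 0, -0.06], "spin": 0},
    {"offset": [0, 0, -0.06], "spin": 0},
    {"offset": [0, 0, 0], "spin": 0},
  ],
)

```text
time_s: 35.83
ee_pos: [519.5, 6.8, 218.9]
ee_rot: [179.7, -0.6, 21.6]
force: [0.1, -0.5, -1.0]
gripper_width: 88.1
gripper_force: 0.0
```

Emit:
arm_command(
  motion=[
    {"offset": [0, 0, 0], "spin": 0},
    {"offset": [0, 0, 0], "spin": 0},
    {"offset": [0, 0, 0], "spin": 0},
  ],
)

```text
time_s: 36.2
ee_pos: [515.9, 6.8, 212.3]
ee_rot: [-179.9, 0.2, 21.6]
force: [-0.8, 0.3, 0.1]
gripper_width: 88.0
gripper_force: 0.0
```

```bash
python3 look.py g2; python3 fit.py g2 516 6 55 17-26
python3 - <<'E'
from h import *
P=np.load('g2.npy');im=cv2.imread('pics/g2.png').astype(int)
g=(im[...,1]>im[...,0]+30)&(im[...,1]>im[...,2]+30)&(P[...,2]<20)&(np.hypot(P[...,0]-515,P[...,1]-5)<90)
print('green',cv2.minAreaRect(np.float32(P[g][:,:2])))
E
```

```text
36.2 [515.9   6.8 212.3] [-1.7994e+02  1.6000e-01  2.1590e+01] [-1. 14. 99. -0. 68. 68.]
17-26 4142 med [518.2   7.   21.1] circ 516.7 6.5 47.0 rect [516.8   6.6] [67.3 68.1] 21.8
green ((516.2681884765625, 6.407440185546875), (109.58000183105469, 109.55734252929688), 47.76934814453125)
```

View pics/g2.png

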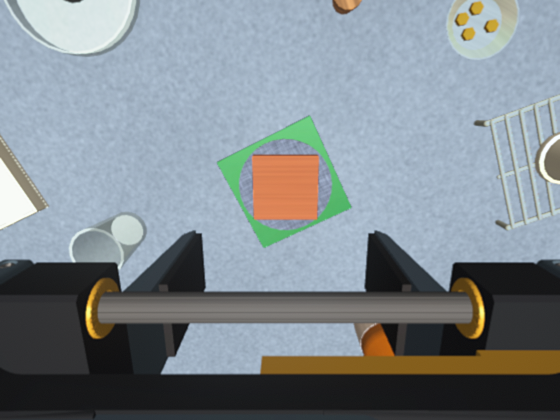

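The copper plate (285,187) lies flat on the pad, within 1 mm of its centre. All four parts are placed, so I'm handing in.

```bash
python3 -c "
from workcell import env
print(env.job_done())"
```

```text
the job is handed in; nothing more can be done
None
```

I set the lid in the petri dish, the body on the rack, the ring in the tray and the copper plate on the pad. Each measured upright and within about 3 mm of its middle, nothing touched the beaker or the bottle, and I handed the job in at about 36 s; no verdict came back.

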